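Pull the guarded red switch with the reach hook

ROBOT

A 6-joint arm with a two-finger parallel gripper is mounted at the origin on a cart in front of the work surface, level with it; the furniture and walls round the work are solid. World frame = base frame: x ahead of the robot, y to its left, z up, the work surface at z = 0. Lengths are in m, angles in rad, forces in N, time in s.
With the tool pointing down it reaches from about 0.3 to 0.95 m from the base axis. Payload 3.1 kg.
Tool frame: the origin (TCP) lies at the centre of the arm's flange, where the gripper is bolted on; the fingertips stand 173 mm ahead of it and the grasp point (between the pads) lies 155 mm ahead of it; z points along the fingers, y is the line along which they close (so a half turn about z gives the same grasp; the last joint's range is limited). The gripper opens to 85 mm and grips with 20 to 120 N. Pads are 22 mm wide; open, the fingers measure 114 mm over their backs; the gripper's body (76 mm by 85 mm) begins 54 mm behind the grasp point. The pads swing forward as they close: fully open they stand 13 mm farther back than shut.
Start: joints at [-1.303, 0.308, 1.634, -0, 1.2, -0.07], TCP at [0.207, -0.59, 0.405] pointing down, gripper open.
Joint ranges: [-3.06, 3.06], [-0.79, 1.96], [0.05, 2.63], [-1.19, 4.34], [0.05, 2.64], [-2.94, 2.94]. Speed limits (rad/s): [2.79, 2.79, 3.14, 3.14, 3.14, 3.14].

INTERFACE

Orientations are given as a rotation vector (axis times angle).
In Python, from plant import robot gives the robot as it stands.
- The arm moves only by the tool play_rows, never from a script. Its argument "series" is a list of rows, each a list of 5 numbers: the shift along the tool's x, y, z in units of 0.25 m (1.0 is 0.25 m), then the turn about the tool's z in units of pi rad (1.0 is pi rad), then the opening, from 0 (shut) to 1 (fully open). In form: [[tx, ty, tz, roll, fingers], ...]. A call has 1 to 20 rows; each row is the pose to reach, as a shift and turn from the pose commanded when the call began, along the tool's axes at that moment, turning the shorter way round; what a row does not reach only later rows make up. A row lasts 1/8 s, in which the tool goes at most 62.5 mm and 10.7 degrees, less where a joint would pass 70% of its speed; a pose out of reach is approached as far as the arm can. A call with a number of a shift or a turn outside -1 to 1 is refused whole. A call with a gripper value outside its range is refused whole. The fingers move at their own pace and stop on an object; the grip force is fixed at half the most. Time passes only in rows, so rows that repeat a pose let the fingers close. It gives the time, the measured TCP pose, the force, the opening and the grip force at its end, in the units of the state.
- robot.get_state(): the state, without advancing time (a new reading comes with each control period).
- robot.read_camera(name): name is "scene" or "top"; returns a dict with "image" (480x640x3 uint8, red, green, blue), "fx", "fy", "cx", "cy" (pixels), "R" (3x3) and "t" (3): a world point X has camera coordinates R X + t. Camera axes: x right, y down, z forward; pixel columns grow to the right and rows downward; lengths in m; the calibration is good to about 2 mm. A picture is of the moment at which its call begins. There is no depth.
- robot.job_done(): hands the job in; it is judged then, once.
The state is a dict: "time": time; "qpos": joint angles; "joint_vel": joint speeds; "joint_torque": joint torques, N m; "position": TCP position; "tool_rot": TCP orientation; "wrist_force": force on the tool from outside, world axes, zero at the start; "ft_torque": the same for the moment, N m; "opening": opening from 0.0 (shut) to 1.0 (fully open); "grip_force": force on a finger pad.
Only numpy, scipy, OpenCV 4.12 (cv2) and the standard library are available. Lean on these libraries where they do the work, as an engineer would, in place of code of your own. Each camera call takes 0.05 s, during which the arm holds its last target. There are 200 camera calls.

TASK

Switch on the red switch behind the clear guard: pick up the standing reach hook by its wooden grip, reach over the guard and pull the red lever all the way over towards the guard's front pane with the hook. Keep the gripper itself off both switches and leave the blue lever as it is. Then stand the hook upright on the bench again and let go.

Things in the scene. Friction and masses are not known exactly. Their poses are not given: they have to be found in the camera images.
- hook_grip (a point): Reach hook (0.25 kg, loose), standing on a dark steel foot 64 x 56 x 12 mm. Point inside its flat wooden grip, 40 mm long (x), 22 mm wide (y: close the fingers across it); 100 mm above the foot's underside, 21 mm below the grip's top. z up, x forward: an 8 mm steel rod leaves the grip at this height, runs along +x to 160 mm from this point, then bends straight down.
- hook_tip (a point): Lower end of the hook's down-turned rod (11 mm rubber ball): 160 mm along +x and 85 mm below hook_grip, 15 mm above the underside of the foot. Axes as for hook_grip.
- guard: Clear guard with yellow edges, fixed. Base plate 180 mm wide (y), 8 mm thick, from x = -53 to +55 mm; origin on the bench; +x from the front pane to the back, z up. Clear front pane at x = -48 mm, clear cheeks at y = +-87.5 mm, 5 mm thick; tops 110 mm above the bench. Open above and at the back. The switches stand inside at y = +40 and -40 mm, in either order.
- red_switch: Red switch: fixed grey box 64 (x) x 54 (y) x 26 mm with a red paddle lever, in the guard. Origin at the centre of the box's underside, 8 mm above the bench; axes as for the guard. The lever turns about the y axis 30 mm above this origin; paddle 26 mm wide (y), 8 mm thick (11 mm at the rounded end), reaching 52 mm from the pivot.
- red_tip (a point): End of the red paddle, on its centre line, 50 mm from the pivot. At joint 0 it is 24 mm behind the pivot (towards the guard's +x) and 82 mm above the bench.
- red_lever (a joint): Red lever, rad: 0 leaning 0.5 rad back, away from the front pane (off); 1.0 leaning 0.5 rad towards the front pane, at its stop (on). Starts between 0 and 0.15, moves against light friction (0.03 N m: 1 to 2 N at the hook) and stays where it is left.
- blue_switch: Blue switch beside the red one: the same box and lever, but blue. To be left alone.
- blue_lever (a joint): Blue lever, rad, as for the red; starts between 0 and 0.15 and must not be moved.

How it is judged:
On the way, in this order (a step that is already met when the one before it is completed fails the run):
1. the reach hook is lifted off the bench (height (world z) of hook_grip above 0.13 m), for 0.1 s.
2. the red lever is pulled over (beyond 0.75 of its 1.0 rad) with the end of the hook still beside it (hook_tip within 70 mm of red_tip) (value of joint red_lever above 0.75 rad and distance between hook_tip and red_tip below 0.07 m), for 0.1 s.
At the end, for the whole second after the job is handed in: The red lever is over towards the front pane (above 0.75 of its 1.0 rad), the blue lever is still back (below 0.3 rad), and the hook stands upright (within 10 degrees) on its foot on the bench, released (value of joint red_lever above 0.75 rad and value of joint blue_lever below 0.3 rad and height (world z) of hook_grip between 0.09 and 0.118 m and angle between hook_grip's own z axis and vertical below 0.17 rad); the robot touches nothing.
It fails at once if the blue lever is moved (beyond 0.4 rad) (value of joint blue_lever above 0.4 rad).
It fails at once if the gripper or the arm touches a switch (contact force between any of the fingers, the arm and red_switch above 0.5 N or contact force between any of the fingers, the arm and blue_switch above 0.5 N).
It also fails if it takes over 48 s, if anything falls off the work surface, if the arm or the gripper's body presses on something with over 40 N, if the wrist force passes 120 N, or if a joint passes its speed limit or range.

## Working session

There is one attempt and no reset: what is moved stays moved. The work goes in short steps, Python scripts to look and compute and a tool call to move; the robot and the scene stay as the last step left them, time stands still between calls to the robot, and variables do not carry over. Pictures are saved under pics/ and viewed, at most 10 in all, crops included, and the job is handed in when it is done.

Besides the shell and the picture viewer there is one more tool, called after "Request:" as name(argument=value, ...), one argument or row to a line, values as JSON. play_rows: Moves the arm, as the interface text tells. Shifts and turns lie within -1 to 1; 1 stands for 0.25 m of shift or pi rad of turn. Its arguments: {"type":"object","properties":{"series":{"type":"array","items":{"type":"array","items":{"type":"number","minimum":-1,"maximum":1}}}},"required":["series"]}

```bash
mkdir -p pics; cat > h.py <<'E'
import numpy as np, cv2
from plant import robot
def ray(c,u,v):
    d=c["R"].T@np.array([(u-c["cx"])/c["fx"],(v-c["cy"])/c["fy"],1.]); o=-c["R"].T@c["t"]; return o,d
def onz(c,u,v,z):
    o,d=ray(c,u,v); return o+d*(z-o[2])/d[2]
def proj(c,X):
    p=c["R"]@np.array(X)+c["t"]; return p[0]/p[2]*c["fx"]+c["cx"],p[1]/p[2]*c["fy"]+c["cy"]
E
python3 - <<'E'
from h import *
for n in("scene","top"):
    c=robot.read_camera(n); cv2.imwrite(f"pics/{n}0.png",c["image"][:,:,::-1]); print(n,c["fx"],-c["R"].T@c["t"],c["R"].round(2).tolist())
s=robot.get_state(); print(s["position"],s["tool_rot"],s["time"])
E
```

```text
scene 589.8909972373895 [-0.30548447  0.66963722  0.5052968 ] [[-0.56, -0.83, -0.01], [-0.32, 0.23, -0.92], [0.76, -0.51, -0.39]]
top 586.3473095180518 [0.28650531 0.14632624 1.10339599] [[-0.02, -1.0, -0.0], [-0.98, 0.02, -0.22], [0.22, -0.0, -0.98]]
[ 0.20700336 -0.58930718  0.40355033] [-3.09480531e+00 -5.27709263e-01  3.32316174e-04] 0.1
```

View pics/scene0.png

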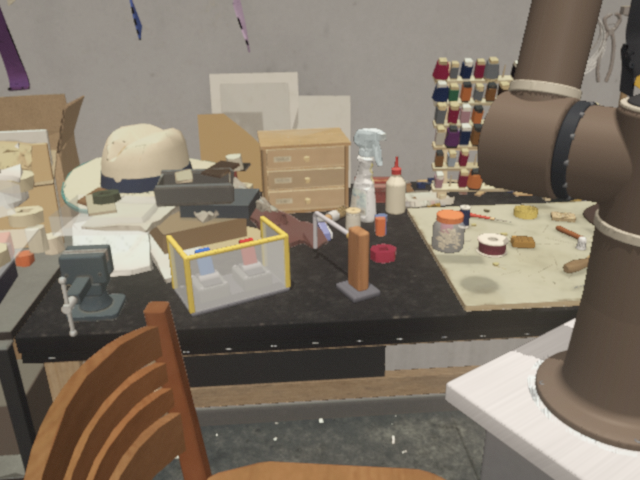

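View pics/top0.png

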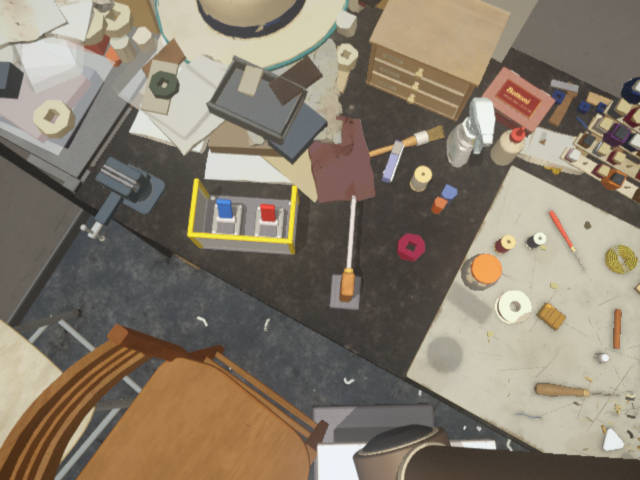

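The top view shows the guard at (190-298, 180-252), with the blue paddle at (224,208) and the red one at (267,212). The hook's grip is at (347,285) and its rod runs up to about (353,198). In the scene view the grip is at (358,260) and the hook's bend at (315,215).

```bash
python3 - <<'E'
import cv2
a=cv2.imread("pics/top0.png")[170:320,180:380]; b=cv2.imread("pics/scene0.png")[200:310,160:390]
cv2.imwrite("pics/t1.png",cv2.resize(a,None,fx=4,fy=4,interpolation=2)); cv2.imwrite("pics/s1.png",cv2.resize(b,None,fx=3.4,fy=3.4,interpolation=2))
E
```

```text
(no output)
```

View pics/t1.png

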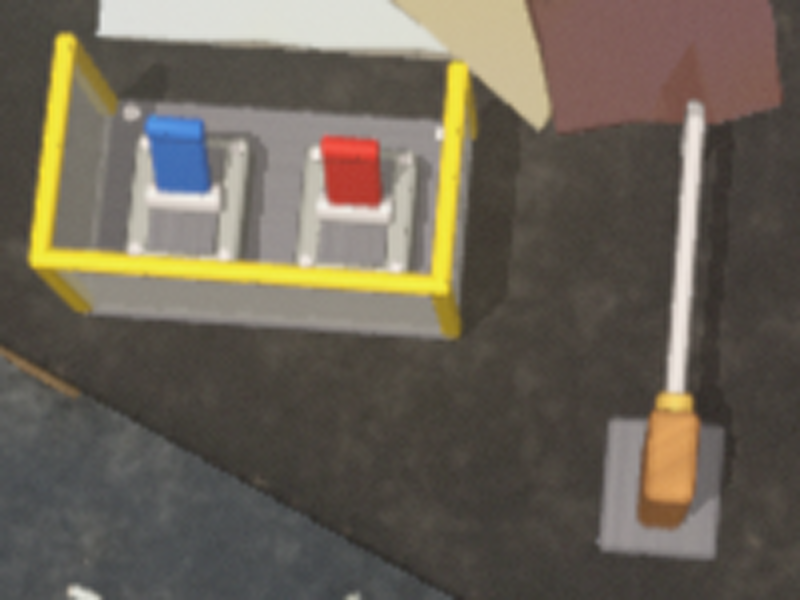

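View pics/s1.png

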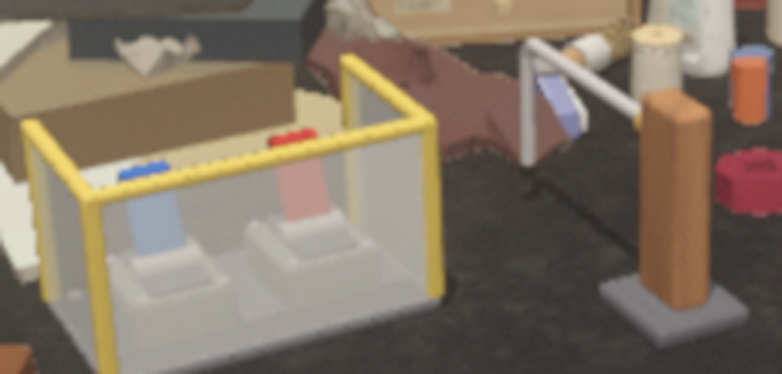

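The crops show these points, in top-view crop pixels:
- **Guard rim corners:** (33,263), (452,290), (458,63), (62,35).
- **Foot corners:** (610,420), (723,428), (716,557), (600,549).
- **Grip top:** centre about (672,456).
- **Rod:** from (677,392) to the bend at (694,103).
- **Red paddle end:** (351,143).

```bash
cat > m.py <<'E'
from h import *
c=robot.read_camera("top"); s=robot.read_camera("scene")
P=lambda u,v,z: onz(c,180+(u+.5)/4-.5,170+(v+.5)/4-.5,z)
S=lambda u,v,z: onz(s,160+(u+.5)/3.4-.5,200+(v+.5)/3.4-.5,z)
def show(n,L,z,f=P):
    a=np.array([f(*l,z) for l in L]); print(n,a[:,:2].round(4).tolist(),"mean",a[:,:2].mean(0).round(4)); return a
g=show("guard",[(33,265),(452,292),(468,63),(60,33)],.11)
show("guardS",[(92,198),(433,122),(345,57),(27,124)],.11,S)
f=show("foot",[(610,420),(723,428),(716,557),(600,549)],.012)
show("footS",[(600,293),(665,345),(748,311)],.012,S)
show("grip",[(652,411),(699,413),(691,502),(645,498)],.121)
show("gripS",[(642,97),(690,115),(711,108),(663,90)],.121,S)
r=show("rod",[(677,395),(694,107)],.1)
show("rodS",[(530,45),(635,115)],.1,S); show("tipS",[(528,160)],.015,S)
show("redtip",[(351,140)],.084); show("redS",[(292,133)],.084,S);show("bluetip",[(175,120)],.084)
d=r[1]-r[0]; print("yaw rod",np.arctan2(d[1],d[0]))
for a,b in((0,1),(3,2)):
  d=g[a]-g[b]; print("guard yaw",np.arctan2(-d[0],d[1]), np.linalg.norm(d))
for a,b in((1,2),(0,3)):
  d=g[b]-g[a]; print("guard yaw",np.arctan2(d[1],d[0]), np.linalg.norm(d))
for a,b in((3,0),(2,1)):
  d=f[a]-f[b]; d=-d; print("foot yaw",np.arctan2(d[1],d[0]),np.linalg.norm(d))
from scipy.spatial.transform import Rotation as T
st=robot.get_state(); print(T.from_rotvec(st["tool_rot"]).as_matrix().round(3).tolist())
E
python3 m.py
```

```text
guard [[0.5122, 0.3747], [0.4962, 0.193], [0.5995, 0.1847], [0.6175, 0.3656]] mean [0.5564 0.2795]
guardS [[0.5062, 0.3745], [0.4895, 0.2004], [0.5939, 0.1925], [0.6074, 0.367]] mean [0.5492 0.2836]
foot [[0.4537, 0.1241], [0.4488, 0.0712], [0.3885, 0.0767], [0.3934, 0.1303]] mean [0.4211 0.1006]
footS [[0.4431, 0.1312], [0.3804, 0.1368], [0.3835, 0.0813]] mean [0.4023 0.1164]
grip [[0.4405, 0.1085], [0.4392, 0.0886], [0.4016, 0.0933], [0.4037, 0.1125]] mean [0.4212 0.1007]
gripS [[0.4329, 0.1124], [0.4009, 0.1073], [0.4017, 0.0935], [0.4341, 0.0984]] mean [0.4174 0.1029]
rod [[0.4505, 0.0966], [0.5799, 0.0849]] mean [0.5152 0.0908]
rodS [[0.5712, 0.0871], [0.4561, 0.0994]] mean [0.5137 0.0932]
tipS [[0.5985, 0.0717]] mean [0.5985 0.0717]
redtip [[0.5727, 0.2389]] mean [0.5727 0.2389]
redS [[0.573, 0.2375]] mean [0.573  0.2375]
bluetip [[0.5838, 0.3184]] mean [0.5838 0.3184]
yaw rod -0.09063340746106621
guard yaw -0.08822043647037509 0.18238166250907845
guard yaw -0.09924763288675409 0.18174023222578584
guard yaw -0.07984732049709171 0.10367657926903903
guard yaw -0.08618020341673646 0.10567720952118995
foot yaw -0.10280466244873514 0.06063434375138825
foot yaw -0.09036008510490971 0.060484272600256635
[[0.943, 0.331, -0.0], [0.331, -0.943, 0.001], [0.0, -0.002, -1.0]]
```

Request:
play_rows(
  series=[
    [0.573,-0.773,0,0,1],
    [0.573,-0.773,0,0,1],
    [0.573,-0.773,0,0,1],
    [0.573,-0.773,0,0,1],
    [0.573,-0.773,0,0,1],
    [0.573,-0.773,0,0,1],
  ],
)

```text
time: 0.95
position: [0.2784, -0.3603, 0.4051]
tool_rot: [3.095, 0.529, 0.0]
wrist_force: [-0.3, -0.5, -0.3]
opening: 1.0
grip_force: 0.0
```

Request:
play_rows(
  series=[
    [0.573,-0.773,0,0,1],
    [0.573,-0.773,0,0,1],
    [0.573,-0.773,0,0,1],
    [0.573,-0.773,0,0,1],
    [0.573,-0.773,0,0,1],
    [0.573,-0.773,0,0,1],
  ],
)

```text
time: 1.7
position: [0.3498, -0.1312, 0.405]
tool_rot: [3.096, 0.527, 0.0]
wrist_force: [1.4, -0.6, -0.9]
opening: 0.998
grip_force: 0.0
```

Request:
play_rows(
  series=[
    [0.573,-0.773,0,0.136,1],
    [0.573,-0.773,0,0.136,1],
    [0.573,-0.773,0,0.136,1],
    [0.573,-0.773,0,0.136,1],
    [0.573,-0.773,0,0.136,1],
    [0.573,-0.773,0,0.136,1],
    [0.573,-0.773,0,0.136,1],
    [0.573,-0.773,0,0.136,1],
  ],
)

```text
time: 2.7
position: [0.4205, 0.0981, 0.4045]
tool_rot: [3.138, -0.145, -0.001]
wrist_force: [-0.2, 0.1, 0.1]
opening: 1.001
grip_force: 0.0
```

```bash
cat > w.py <<'E'
import sys; from h import *
from scipy.spatial.transform import Rotation as T
st=robot.get_state(); M=T.from_rotvec(st["tool_rot"]).as_matrix()
print(st["time"],st["position"].round(4),M.round(3).tolist(),"F",np.round(st["wrist_force"],1),"op",st["opening"])
if len(sys.argv)>3: print("units",(M.T@(np.array([float(a) for a in sys.argv[1:4]])-st["position"])/.25).round(3))
E
python3 w.py .4205 .101 .252
```

```text
2.7 [0.4205 0.0981 0.4045] [[0.996, -0.092, -0.0], [-0.092, -0.996, -0.0], [-0.0, 0.0, -1.0]] F [-0.2  0.1  0.1] op 1.0006327256652
units [-0.001 -0.012  0.61 ]
```

Request:
play_rows(
  series=[
    [0,-0.012,0.2,0,1],
    [0,-0.012,0.4,0,1],
    [0,-0.012,0.5,0,1],
    [0,-0.012,0.58,0,1],
    [0,-0.012,0.61,0,1],
    [0,-0.012,0.61,0,1],
    [0,-0.012,0.61,0,1],
    [0,-0.012,0.61,0,0.5],
    [0,-0.012,0.61,0,0.4],
    [0,-0.012,0.61,0,0.3],
    [0,-0.012,0.61,0,0.25],
    [0,-0.012,0.61,0,0.2],
    [0,-0.012,0.61,0,0],
    [0,-0.012,0.61,0,0],
    [0,-0.012,0.61,0,0],
    [0,-0.012,0.61,0,0],
    [0,-0.012,0.61,0,0],
  ],
)

```text
time: 4.82
position: [0.4207, 0.1027, 0.2523]
tool_rot: [3.138, -0.14, -0.0]
wrist_force: [-1.8, -0.9, 5.2]
opening: 0.25
grip_force: 58.7
```

```bash
python3 w.py; python3 - <<'E'
from h import *
for n,y,x in(("top",170,180),("scene",120,160)):
    c=robot.read_camera(n)["image"][:,:,::-1]; cv2.imwrite(f"pics/{n}2.png",cv2.resize(c[y:y+190,x:x+230],None,fx=3,fy=3,interpolation=2))
E
```

```text
4.825 [0.4207 0.1027 0.2523] [[0.996, -0.089, -0.0], [-0.089, -0.996, -0.0], [-0.0, 0.0, -1.0]] F [-1.8 -0.9  5.2] op 0.24969921722857288
```

View pics/scene2.png

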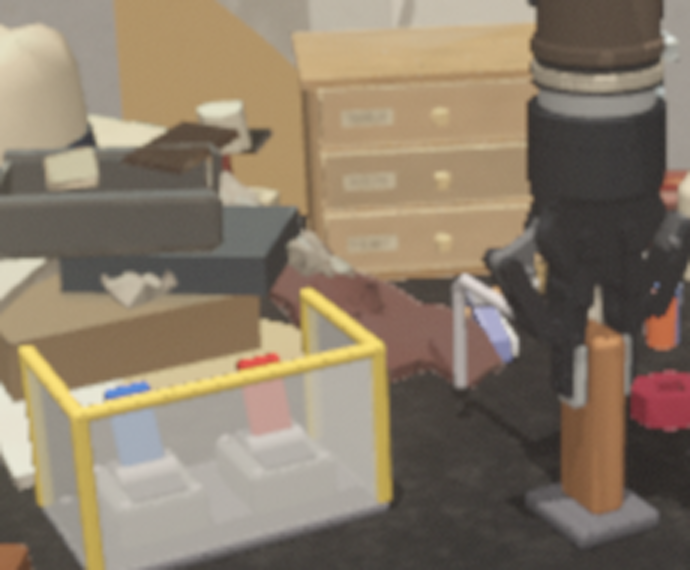

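The hook is gripped (opening 0.25, 59 N). Next I lift it and move it sideways over the guard.

Request:
play_rows(
  series=[
    [0,0,-0.04,0,0],
    [0,0,-0.12,0,0],
    [0,0,-0.24,0,0],
    [0,0,-0.36,0,0],
    [0,0,-0.46,0,0],
    [0,0,-0.52,0,0],
    [0,0,-0.52,0,0],
    [0,-0.1,-0.52,0,0],
    [0,-0.2,-0.52,0,0],
    [0,-0.32,-0.52,0,0],
    [0,-0.44,-0.52,0,0],
    [0,-0.54,-0.52,0,0],
    [0,-0.6,-0.52,0,0],
    [0,-0.6,-0.52,0,0],
    [0,-0.6,-0.52,0,0],
    [0,-0.6,-0.52,0,0],
  ],
)

```text
time: 6.92
position: [0.434, 0.2513, 0.382]
tool_rot: [3.138, -0.142, -0.001]
wrist_force: [-0.6, 0.2, -3.5]
opening: 0.252
grip_force: 59.6
```

```bash
python3 w.py; python3 - <<'E'
from h import *
t=robot.read_camera("top")["image"][:,:,::-1][150:310,170:350]
s=robot.read_camera("scene")["image"][:,:,::-1][150:310,140:320]
cv2.imwrite("pics/b3.png",cv2.resize(np.hstack([t,s]),None,fx=2.2,fy=2.2,interpolation=2))
E
```

```text
6.925 [0.434  0.2513 0.382 ] [[0.996, -0.09, -0.0], [-0.09, -0.996, -0.0], [-0.0, 0.001, -1.0]] F [-0.6  0.2 -3.5] op 0.25203902780945325
```

View pics/b3.png

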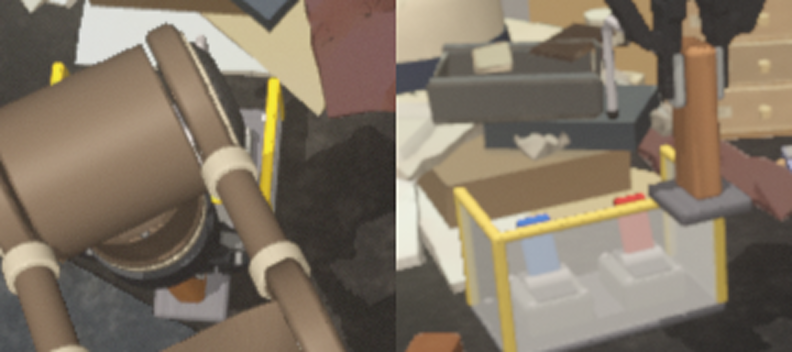

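In the top view (left) the hook's bend shows at about full-frame (262,169). In the scene view (right) the ball is at (238,202). The levers are unmoved.

```bash
python3 - <<'E'
from h import *
t=robot.read_camera("top"); s=robot.read_camera("scene")
print(onz(t,261.8,168.6,.23), onz(s,238,202,.143), onz(s,140+(609-396)/2.2,150+22/2.2,.23))
print("pred tip",proj(s,[.593,.237,.1445]),proj(t,[.593,.237,.23]))
E
```

```text
[0.59036953 0.23427192 0.23      ] [0.60609423 0.23125596 0.143     ] [0.57588043 0.24244954 0.23      ]
pred tip (np.float64(238.41754510647814), np.float64(203.89540072994026)) (np.float64(260.05877205197345), np.float64(167.04121780637098))
```

Request:
play_rows(
  series=[
    [0,0,0.08,0,0],
    [0,0,0.16,0,0],
    [0,0,0.24,0,0],
    [0,0,0.3,0,0],
    [0,0,0.3,0,0],
    [0,0,0.3,0,0],
    [-0.03,0,0.3,0,0],
    [-0.06,0,0.3,0,0],
    [-0.08,0,0.3,0,0],
    [-0.1,0,0.3,0,0],
    [-0.12,0,0.3,0,0],
    [-0.14,0,0.3,0,0],
    [-0.16,0,0.3,0,0],
    [-0.17,0,0.3,0,0],
    [-0.18,0,0.3,0,0],
    [-0.18,0,0.3,0,0],
  ],
)

```text
time: 9.12
position: [0.3889, 0.256, 0.307]
tool_rot: [3.138, -0.14, -0.002]
wrist_force: [-0.3, -0.8, -2.6]
opening: 0.258
grip_force: 59.7
```

```bash
python3 w.py; python3 - <<'E'
from h import *
t=robot.read_camera("top")["image"][:,:,::-1][150:310,170:350]
s=robot.read_camera("scene")["image"][:,:,::-1][180:310,150:310]
cv2.imwrite("pics/s4.png",cv2.resize(s,None,fx=4,fy=4,interpolation=2))
E
```

```text
9.125 [0.3889 0.256  0.307 ] [[0.996, -0.089, -0.001], [-0.089, -0.996, -0.0], [-0.001, 0.0, -1.0]] F [-0.3 -0.8 -2.6] op 0.2582270137732666
```

View pics/s4.png

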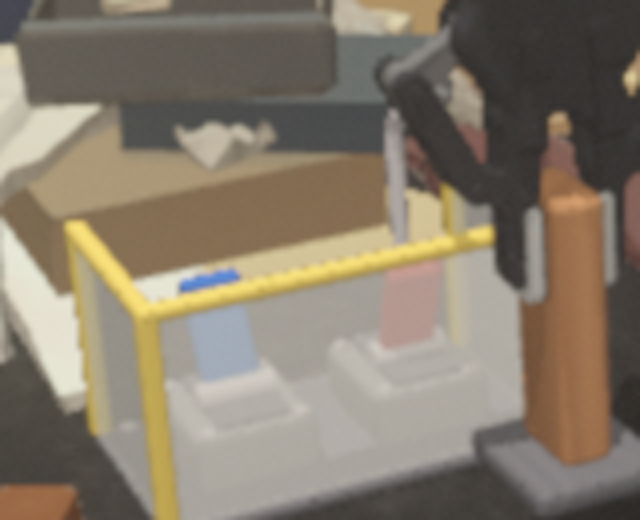

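The rod sits behind the red paddle, whose top is at crop (412,265) and now leans forward. Blue is unmoved. I'll keep pulling in small steps towards the stop.

Request:
play_rows(
  series=[
    [-0.01,0,0,0,0],
    [-0.02,0,0,0,0],
    [-0.03,0,0,0,0],
    [-0.03,0,0,0,0],
    [-0.03,0,0,0,0],
  ],
)

```text
time: 9.85
position: [0.3818, 0.2569, 0.3073]
tool_rot: [-3.138, 0.14, -0.0]
wrist_force: [0.2, -0.8, -2.6]
opening: 0.248
grip_force: 59.7
```

Request:
play_rows(
  series=[
    [-0.01,0,0,0,0],
    [-0.01,0,0,0,0],
    [-0.01,0,0,0,0],
  ],
)

```text
time: 10.22
position: [0.38, 0.2572, 0.3078]
tool_rot: [-3.138, 0.14, -0.004]
wrist_force: [3.3, -0.1, -0.4]
opening: 0.247
grip_force: 59.7
```

```bash
cat > red.py <<'E'
from h import *
c=robot.read_camera("scene"); b=c["image"][:,:,::-1]; h=cv2.cvtColor(np.ascontiguousarray(b),cv2.COLOR_BGR2HSV)
m=(((h[...,0]<6)|(h[...,0]>174))&(h[...,1]>60)&(h[...,2]>90)).astype(np.uint8); m[:,:235]=0; m[:,266:]=0; m[:235]=0; m[272:]=0
ys,xs=np.nonzero(m); print(len(ys),xs.min(),xs.max(),ys.min(),ys.max())
for y in range(ys.min(),ys.max()+1,3): print(y,xs[ys==y].min() if (ys==y).any() else None,xs[ys==y].max() if (ys==y).any() else None)
R=lambda l:np.array([.9959*l,-.0899*l])
for q in(0,.5,.75,.9,1):  # expected end-edge centre
    a=.5-q; p=np.array([.5485,.2412])+R(.052*np.sin(a)); print(q,np.round(proj(c,[*p,.038+.052*np.cos(a)]),1))
E
python3 red.py; python3 w.py
```

```text
20 250 260 248 251
248 255 259
251 252 252
0 [244.7 239.1]
0.5 [250.  240.6]
0.75 [252.9 244.1]
0.9 [254.7 246.9]
1 [255.8 249. ]
10.275 [0.38   0.2572 0.3077] [[0.996, -0.089, 0.002], [-0.089, -0.996, 0.001], [0.002, -0.001, -1.0]] F [ 4.5 -0.2 -0.7] op 0.2496884957295525
```

The force rose to 4.5 N and the paddle's top edge is at row 248–251, where about 249 is expected for the stop. I'll back off, lift out and return to the original spot.

Request:
play_rows(
  series=[
    [0.03,0,0,0,0],
    [0.06,0,0,0,0],
    [0.08,0,0,0,0],
    [0.08,0,0,0,0],
    [0.08,0,-0.1,0,0],
    [0.08,0,-0.2,0,0],
    [0.08,0,-0.3,0,0],
    [0.08,0,-0.32,0,0],
    [0.08,0,-0.32,0,0],
    [0.1,0.1,-0.32,0,0],
    [0.12,0.2,-0.32,0,0],
    [0.14,0.32,-0.32,0,0],
    [0.17,0.44,-0.32,0,0],
    [0.2,0.54,-0.32,0,0],
    [0.22,0.6,-0.32,0,0],
    [0.22,0.6,-0.32,0,0],
    [0.22,0.6,-0.32,0,0],
  ],
)

```text
time: 12.4
position: [0.4205, 0.1032, 0.3868]
tool_rot: [-3.138, 0.14, 0.002]
wrist_force: [0.1, -1.2, -1.9]
opening: 0.249
grip_force: 60.0
```

```bash
python3 red.py|head -8; python3 w.py .4207 .1027 .2575; python3 - <<'E'
from h import *
s=robot.read_camera("scene")["image"][:,:,::-1][160:320,160:400]
cv2.imwrite("pics/s5.png",cv2.resize(s,None,fx=3.2,fy=3.2,interpolation=2))
E
```

```text
20 250 260 247 250
247 259 260
250 250 256
0 [244.7 239.1]
0.5 [250.  240.6]
0.75 [252.9 244.1]
0.9 [254.7 246.9]
1 [255.8 249. ]
12.45 [0.4205 0.1033 0.3869] [[0.996, -0.089, -0.001], [-0.089, -0.996, 0.0], [-0.001, -0.0, -1.0]] F [-0.5  0.6 -1.5] op 0.2517607973664061
units [0.001 0.003 0.518]
```

View pics/s5.png

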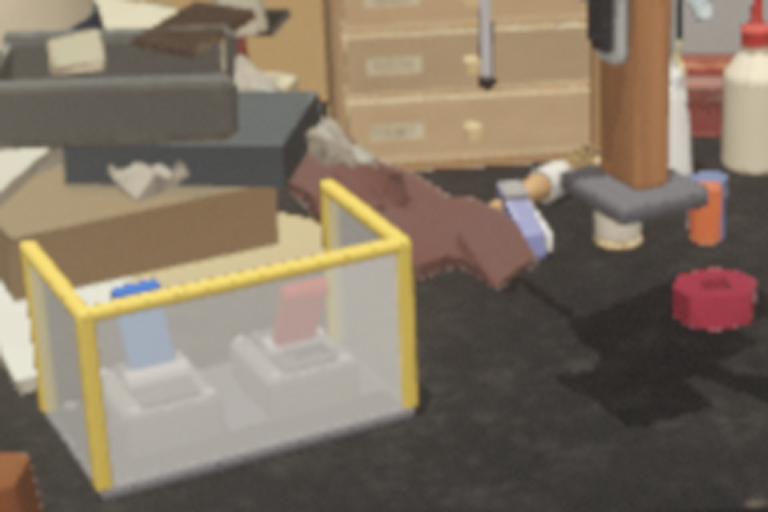

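Red now leans forward (crop (303,310)), blue is still back (crop (140,320)), and the hook hangs upright. I'll lower it, slowly at the end.

Request:
play_rows(
  series=[
    [0,0,0.1,0,0],
    [0,0,0.2,0,0],
    [0,0,0.3,0,0],
    [0,0,0.4,0,0],
    [0,0,0.47,0,0],
    [0,0,0.5,0,0],
    [0,0,0.515,0,0],
    [0,0,0.525,0,0],
    [0,0,0.532,0,0],
    [0,0,0.532,0,0],
    [0,0,0.532,0,0],
  ],
)

```text
time: 13.88
position: [0.4209, 0.1027, 0.2545]
tool_rot: [-3.138, 0.141, -0.001]
wrist_force: [-0.1, 0.4, -2.0]
opening: 0.247
grip_force: 59.9
```

Request:
play_rows(
  series=[
    [0,0,0.004,0,0],
    [0,0,0.008,0,0],
    [0,0,0.01,0,0],
    [0,0,0.01,0,0],
  ],
)

```text
time: 14.38
position: [0.4209, 0.1027, 0.2524]
tool_rot: [3.138, -0.14, -0.0]
wrist_force: [-2.2, -1.2, 5.4]
opening: 0.249
grip_force: 61.1
```

Contact: the force now matches the original grasp. I'll open and retreat upwards.

Request:
play_rows(
  series=[
    [0,0,0,0,0.35],
    [0,0,0,0,0.5],
    [0,0,0,0,0.7],
    [0,0,0,0,0.9],
    [0,0,0,0,1],
    [0,0,0,0,1],
    [0,0,0,0,1],
    [0,0,-0.05,0,1],
    [0,0,-0.15,0,1],
    [0,0,-0.3,0,1],
    [0,0,-0.45,0,1],
    [0,0,-0.6,0,1],
    [0,0,-0.6,0,1],
    [0,0,-0.6,0,1],
  ],
)

```text
time: 16.12
position: [0.4203, 0.1027, 0.4016]
tool_rot: [3.138, -0.14, -0.0]
wrist_force: [-1.2, 0.2, 0.6]
opening: 0.995
grip_force: 0.0
```

```bash
python3 - <<'E'
from h import *
s=robot.read_camera("scene")["image"][:,:,::-1][160:320,160:400]
cv2.imwrite("pics/s6.png",cv2.resize(s,None,fx=3,fy=3,interpolation=2))
E
```

```text
(no output)
```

View pics/s6.png

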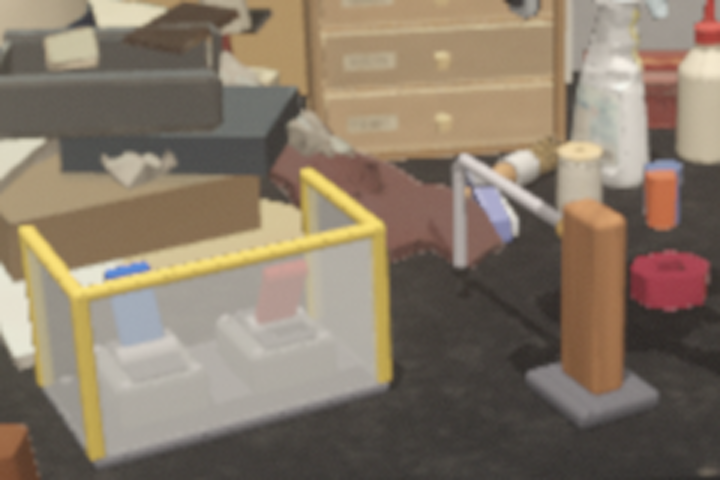

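The hook stands upright with its foot at crop (592,390). Red is over (crop (280,290)), blue is back, and the gripper is clear.

```bash
python3 -c "
from plant import robot
print(robot.job_done())"
```

```text
the job is handed in; nothing more can be done
None
```

The job is handed in (the hand-in returned no verdict): in the last picture the red lever is over towards the front pane, the blue lever is still back, and the hook stands upright and released on the bench.

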